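Lubricate and draw back the mould clamp

ROBOT

A 6-joint arm with a two-finger parallel gripper is mounted at the origin on the work surface. World frame = base frame: x ahead of the robot, y to its left, z up, the work surface at z = 0. Lengths are in m, angles in rad, forces in N, time in s.
With the tool pointing down it reaches from about 0.3 to 0.775 m from the base axis. Payload 14.6 kg.
Tool frame: the origin (TCP) lies midway between the tips of the shut fingers; the grasp point (between the pads) lies 19 mm behind it; z points along the fingers, y is the line along which they close (so a half turn about z gives the same grasp; the last joint's range is limited). The gripper opens to 94 mm and grips with 3 to 60 N. Pads are 16 mm wide; open, the fingers measure 119 mm over their backs; the gripper's body (75 mm by 177 mm) begins 78 mm behind the grasp point.
Start: joints at [-1.415, 0.3, 1.521, -0, 1.321, -0.067], TCP at [0.122, -0.536, 0.185] pointing down, gripper open.
Joint ranges: [-3.03, 3.03], [-0.79, 2.21], [0.23, 2.52], [-1.04, 4.18], [0, 3.07], [-2.55, 2.55]. Speed limits (rad/s): [2.22, 2.22, 2.57, 3.14, 3.14, 3.14].

INTERFACE

Orientations are given as a 3x3 rotation matrix whose columns are the frame's x, y, z axes.
In Python, from station import env gives the robot as it stands. Calls block until the motion is done:
- env.move_ptp(position, orientation): joint-space move of the TCP to a pose.
- env.servo_line(position, orientation=None, v=0.15, f_stop=None): straight line of the TCP; orientation=None keeps the orientation; v is the mean speed in m/s. With f_stop (N) it stops when the force on the tool has changed by that much, and returns True; else False.
- env.movej(angles): joint-space move.
- env.let_go() and env.close(effort=None): open the fingers fully, or close them until they stop; effort is the grip in N (None keeps the last).
- env.hold(seconds).
- env.inverse_kinematics(position, orientation): joint angles nearest the present ones, or None.
- env.read_state(): the state.
- env.capture(name): name is "scene" or "side" or "wrist"; returns (picture, depth): 420x560x3 uint8, red, green, blue; 420x560 float32, m along the optical axis (not along the pixel's ray), 0 where there is no reading.
- env.camera_model(name): a dict with "fx", "fy", "cx", "cy" (pixels), "rvec" (rotation vector, rad) and "tvec" (3), from world to camera coordinates, as OpenCV has them; the wrist camera has in their place "tool_from_camera" (4x4, takes a point from camera to tool coordinates, whose origin is the TCP and whose axes are the flange's). Camera axes: x right, y down, z forward; pixel columns grow to the right and rows downward; lengths in m; the calibration is good to about 2 mm. A picture is of the moment at which its call begins: read the wrist's pose just before it. camera_model takes no time and is no camera call.
A pose or a line that the arm cannot do raises env.PlanningError and nothing moves.
- env.finish_job(): hands the job in; it is judged then, once.
Trained networks look in the newest picture that a camera, given by its name, has taken for a name from the list of things; names that differ only in an ending like _2 or _b are one class to them, and where a whole thing is asked for, a point or a joint stands for the part that bears it (a point fixed in the world has none). Each returns a list of dicts, best first, with "confidence" (0 to 1); they miss things now and then, are a little off and sometimes report something else, mostly with a low value. They report only what shows in the picture. A call takes as long as a camera call.
- env.boxes_of(camera, label): "position" ([x, y, z] in m, in world coordinates, good to about 4 mm: the middle of the surface that is visible of it).
- env.landmark_of(camera, label): "position" ([x, y, z] in m, in world coordinates, good to about 4 mm: a listed point, or the origin of a listed thing).
The state is a dict: "t": time; "joints": joint angles; "qd": joint speeds; "tau": joint torques, N m; "ee_pos": TCP position; "tool_rot": TCP orientation; "ft_force": force on the tool from outside, world axes, zero at the start; "wrist_torque": the same for the moment, N m; "gripper_width": finger opening in m; "grip_force": force on a finger pad.
Only numpy, scipy, OpenCV 4.12 (cv2) and the standard library are available. Lean on these libraries where they do the work, as an engineer would, in place of code of your own. Each camera call takes 0.05 s, during which the arm holds its last target. There are 200 camera calls.

TASK

Give the slide of the mould clamp a puff from the green spray can: press its orange cap fully down and let it spring back up. Then pull the clamp's blue T-handle out against its spring until the black pointer stands over the red mark, and keep it there so that the mould can be lifted out: finish while still holding the handle, do not let go. Leave the wooden mould and everything else on the table where it is.

Things in the scene. Friction and masses are not known exactly. Their poses are not given: they have to be found in the camera images.
- fixture: Clamp fixture fixed to the table: plywood board 170 mm wide (y), 18 mm thick, x -150 to +290 mm, with a track 46 mm wide along its middle (top 30 mm above the table). Origin on the table surface under the pointer and handle when the slide is home; +x runs along the track to the clamped mould, z up; the slide pulls out along -x. A low end post (top 48 mm up) stands at x -139 mm.
- slide: Moving slide: carriage 50 x 44 mm (top 53 mm above the table), stem with blue T-handle, rod and jaw plate (90 mm wide, top 76 mm up, 87 to 97 mm in +x of the handle). Axes and, when home, origin are the fixture's. Slides only along the fixture's -x, 0 to 100 mm (stop); starts home. A spring drives it home: 5 N at home, plus 1.2 N per 10 mm (14 N at 75 mm); friction 0.8 N.
- handle (a point): Centre of the blue T-handle's cross bar: a round bar 20 mm thick and 80 mm long, lying along the fixture's y, centre 115 mm above the table, on the stem at its middle (stem 14 mm thick, 52 mm free below the bar). It can be pinched from above with one finger on each side in the fixture's x. Axes like the fixture's.
- pointer (a point): Tip part of the black pointer fin of the slide, 5 mm wide in x, reaching out to the fixture's -y side; point 66 mm in -y of the handle and at the same x, 36 mm above the table. It passes 4 mm over the red mark. Axes like the fixture's.
- mark: The mark: red block fixed on the board's -y side on a white strip, 16 mm in x (along the travel), 26 mm in y, 10 mm high. Origin at the centre of its underside, 20 mm above the table; axes like the fixture's. It stands 45 to 75 mm in -x of the pointer's home, different each time; the slide is at the mark when the pointer has the same fixture x as this origin.
- can: Green spray can, 60 mm in diameter, upright and rigidly held in a steel bracket (base plate 90 x 90 mm, fixed) on the fixture's +y side, about 165 mm from the track. Origin on the table surface under the can's axis. The nozzle points along its -y, to the track.
- cap_top (a point): Centre of the top of the can's orange round nozzle cap, 32 mm in diameter and 22 mm high; the flat top is 210 mm above the table when up.
- cap (a joint): Downward travel of the orange cap in m: 0 = up, 0.008 = fully down (end stop). Spring: 4 N at the start, 9 N fully down; it returns by itself. It counts as pressed beyond 0.006.
- mould: Bystander: open wooden mould box 170 x 120 x 80 mm, loose, lying on the fixture board between the jaw and the end block. Origin at the centre of its underside, 18 mm above the table; its top rim is 98 mm above the table.
- beaker: Bystander: clear plastic beaker, 76 mm in diameter, 120 mm high, with a brush whose handle sticks out to 195 mm high; loose, on the fixture's -y side, 170 to 210 mm from the track. Origin at the centre of its underside.
- batts: Bystander: loose stack of plywood boards, about 160 x 127 x 36 mm. Origin at the centre of its underside.
- brick: Bystander: loose fired clay brick 90 x 190 x 60 mm. Origin at the centre of its underside.
- jar: Bystander: loose blue glaze jar, 66 mm in diameter, 100 mm high. Origin at the centre of its underside.
- scissors: Bystander: scissors lying flat, about 200 mm long and 80 mm wide, 10 mm high. Origin at the pivot, on the table.

How it is judged:
By the outcome, as a careful person would: the job done as asked, in the order asked, and still so for the second after the job is handed in, while the arm keeps its last pose, push and grip.
It also fails if it takes over 42 s, if anything falls off the work surface, if the arm or the gripper's body presses on something with over 40 N, if the wrist force passes 120 N, or if a joint passes its speed limit or range.

## Working session

There is one attempt and no reset: what is moved stays moved. The work goes in short steps, each a Python script; the robot and the scene stay as the last script left them, time stands still between calls to the robot, and variables do not carry over. Pictures are saved under pics/ and viewed, at most 10 in all, crops included, and the job is handed in when it is done.

```bash
mkdir -p pics; cat > h.py <<'E'
from station import env
import numpy as np, cv2
def snap(c,n):
    p,d=env.capture(c); cv2.imwrite(f'pics/{n}.png',p[:,:,::-1]); np.save(f'pics/{n}.npy',d); return p,d
E
python3 - <<'E'
from h import *
np.set_printoptions(precision=4,suppress=True)
for c in('scene','side'):
    snap(c,c+'0')
    for l in('fixture','handle','pointer','mark','can','cap_top','mould','beaker','batts','brick','jar','scissors'):
        r=env.landmark_of(c,l)[:2]
        print(c,l,[(np.round(x['position'],4),round(x['confidence'],2)) for x in r])
a=cv2.imread('pics/scene0.png');b=cv2.imread('pics/side0.png')
cv2.imwrite('pics/both.png',np.hstack([a[:,:],b])[:, :])
print(env.read_state()['t'])
E
```

```text
scene fixture [(array([0.5815, 0.0908, 0.0045]), 0.98)]
scene handle []
scene pointer [(array([0.595 , 0.0241, 0.0354]), 0.8), (array([0.5289, 0.2493, 0.2087]), 0.55)]
scene mark [(array([0.5849, 0.0919, 0.0034]), 0.7)]
scene can [(array([ 0.5305,  0.2476, -0.0009]), 0.9)]
scene cap_top [(array([0.5311, 0.2487, 0.2073]), 0.55), (array([0.5851, 0.0922, 0.0039]), 0.46)]
scene mould [(array([0.7639, 0.1232, 0.0218]), 0.96)]
scene beaker [(array([ 0.5873, -0.1168,  0.0022]), 0.73)]
scene batts [(array([ 0.4215, -0.4848, -0.001 ]), 0.86)]
scene brick [(array([ 0.6636, -0.4933, -0.0015]), 0.62)]
scene jar [(array([0.4464, 0.4166, 0.0023]), 0.51)]
scene scissors [(array([ 0.6173,  0.4833, -0.0009]), 0.76)]
side fixture [(array([0.5835, 0.0875, 0.0008]), 0.83), (array([0.5324, 0.2513, 0.2074]), 0.55)]
side handle [(array([0.5793, 0.0963, 0.1139]), 0.6), (array([0.5946, 0.0293, 0.037 ]), 0.41)]
side pointer [(array([0.5956, 0.0311, 0.0369]), 0.6)]
side mark [(array([0.5393, 0.019 , 0.0168]), 0.63)]
side can [(array([0.5341, 0.2464, 0.0006]), 0.84)]
side cap_top [(array([0.5394, 0.2495, 0.2085]), 0.63)]
side mould [(array([0.7605, 0.1211, 0.0182]), 0.67)]
side beaker [(array([ 0.5889, -0.1152, -0.0033]), 0.92), (array([ 0.5849,  0.0891, -0.0008]), 0.52)]
side batts [(array([ 0.4216, -0.4781,  0.0021]), 0.98)]
side brick [(array([ 0.6633, -0.4922,  0.0015]), 0.86), (array([0.5325, 0.25  , 0.2054]), 0.51)]
side jar [(array([0.4417, 0.4206, 0.0003]), 0.69)]
side scissors [(array([ 0.6178,  0.4837, -0.0019]), 0.66)]
1.3
```

View pics/scene0.png

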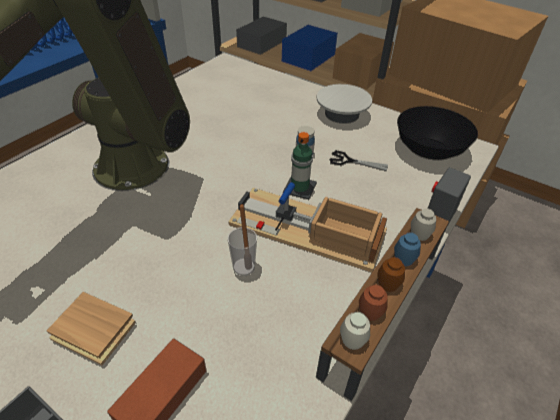

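View pics/side0.png

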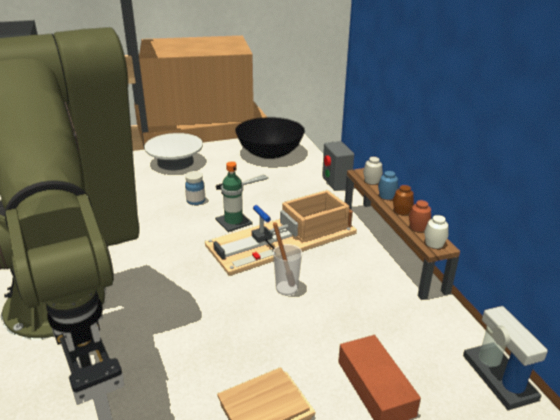

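The scene view shows the blue handle bar near pixel (288,192), the red mark at (260,225) and the orange cap at (303,137). The side view has them at (262,213), (257,256) and (232,167). The network points agree with the stated sizes, and the fixture yaw is about 10°. Next I'll move to a wrist view over the mark and handle.

```bash
cat >> h.py <<'E'
np.set_printoptions(precision=4,suppress=True)
def R(yaw,sgn=1):
    y=sgn*np.array([np.cos(yaw),np.sin(yaw),0]); z=np.array([0,0,-1.]); return np.c_[np.cross(y,z),y,z]
def wpose():
    s=env.read_state(); T=np.eye(4); T[:3,:3]=s['tool_rot']; T[:3,3]=s['ee_pos']; return T@np.array(env.camera_model('wrist')['tool_from_camera'])
E
python3 - <<'E'
from h import *
print(np.array(env.camera_model('wrist')['tool_from_camera']), env.camera_model('wrist')['fx'])
yaw=np.radians(10.3)
for s in(1,-1):
    for p in([.54,.06,.36],[.533,.249,.23],[.583,.09,.096],[.52,.08,.096]): print(s,p,env.inverse_kinematics(p,R(yaw,s)))
E
```

```text
[[-0.0003 -0.9715 -0.2369  0.0692]
 [ 1.     -0.0003  0.0003  0.0008]
 [-0.0003 -0.2369  0.9715 -0.1999]
 [ 0.      0.      0.      1.    ]] 317.07222126970504
1 [0.54, 0.06, 0.36] [ 0.0432  0.221   1.2233 -0.      1.6972 -0.1365]
1 [0.533, 0.249, 0.23] [ 0.3748  0.3577  1.3409 -0.      1.443   0.195 ]
1 [0.583, 0.09, 0.096] [ 0.0911  0.4714  1.5    -0.      1.1702 -0.0887]
1 [0.52, 0.08, 0.096] [ 0.083   0.3397  1.6882 -0.      1.1136 -0.0967]
-1 [0.54, 0.06, 0.36] None
-1 [0.533, 0.249, 0.23] None
-1 [0.583, 0.09, 0.096] None
-1 [0.52, 0.08, 0.096] None
```

```bash
python3 - <<'E'
from h import *
yaw=np.radians(10.3)
s=env.read_state()
env.servo_line(s['ee_pos']+[0,0,.15],v=.3)
for i,p in enumerate(([.52,.06,.33],[.58,.12,.33])):
    env.move_ptp(p,R(yaw)); T=wpose(); np.save(f'pics/T{i}.npy',T); snap('wrist',f'w{i}')
    for l in('handle','pointer','mark','cap_top','fixture'):
        print(i,l,[(np.round(x['position'],4),round(x['confidence'],2)) for x in env.landmark_of('wrist',l)[:2]])
print(env.read_state()['t'])
E
```

```text
0 handle [(array([0.5786, 0.0933, 0.1153]), 0.86)]
0 pointer [(array([0.594 , 0.0277, 0.032 ]), 0.74)]
0 mark [(array([0.5411, 0.0154, 0.0162]), 0.64)]
0 cap_top []
0 fixture [(array([ 0.5788,  0.0942, -0.0002]), 0.67)]
1 handle [(array([0.5813, 0.0964, 0.1126]), 0.61)]
1 pointer [(array([0.5953, 0.027 , 0.0343]), 0.7)]
1 mark [(array([0.5812, 0.0925, 0.0005]), 0.6), (array([0.5414, 0.018 , 0.0201]), 0.46)]
1 cap_top [(array([ 0.5873, -0.1186,  0.0005]), 0.64), (array([0.5314, 0.2524, 0.2085]), 0.62)]
1 fixture [(array([ 0.5791,  0.0919, -0.0018]), 0.69)]
5.525
```

View pics/w0.png

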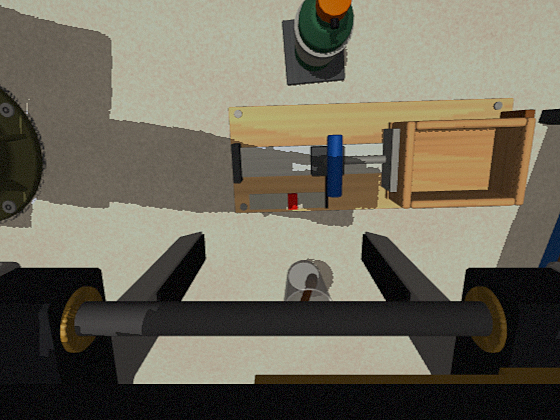

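View pics/w1.png

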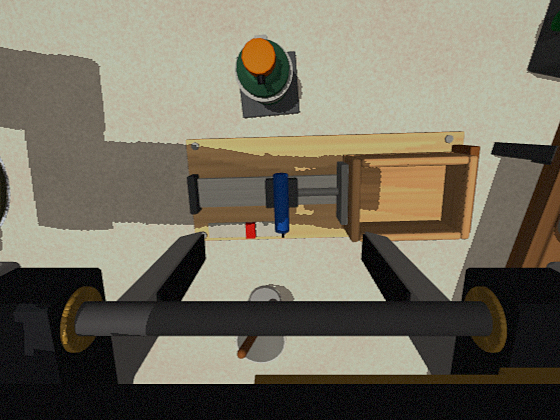

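In w0 the blue bar is at (335,165), the red mark at (293,201) and the cap is cut off at (335,5). In w1 the bar is at (281,203), the red mark at (251,231), the pointer tip at (283,236) and the cap at (258,56). Now I'll measure them by colour, depth and triangulation.

```bash
cat >> h.py <<'E'
def cloud(T,d,m=None):
    c=env.camera_model('wrist'); v,u=np.nonzero((d>0)&(m if m is not None else True)); z=d[v,u]
    return (np.c_[(u-c['cx'])/c['fx']*z,(v-c['cy'])/c['fy']*z,z]@T[:3,:3].T+T[:3,3])
def masks(p):
    h,s,v=[x.astype(int) for x in cv2.split(cv2.cvtColor(p,cv2.COLOR_BGR2HSV))]
    return dict(blue=(h>100)&(h<130)&(s>150)&(v>60),red=((h<4)|(h>175))&(s>200)&(v>110),orange=(h>6)&(h<16)&(s>220)&(v>150))
def big(m):
    n,l,st,_=cv2.connectedComponentsWithStats(m.astype(np.uint8)); return l==1+np.argmax(st[1:,4])
E
python3 - <<'E'
from h import *
c=env.camera_model('wrist')
ray={}
for i in(0,1):
    p=cv2.imread(f'pics/w{i}.png'); d=np.load(f'pics/w{i}.npy'); T=np.load(f'pics/T{i}.npy')
    roi=np.zeros(d.shape,bool); roi[:245,130:480]=1
    for k,m in masks(p).items():
        m=big(m&roi); v,u=np.nonzero(m); P=cloud(T,d,m)
        zt=np.percentile(P[:,2],95); Q=P[P[:,2]>zt-.006]
        rect=cv2.minAreaRect((Q[:,:2]*1000).astype(np.float32))
        print(i,k,len(P),'ztop',zt,'med',np.median(Q,0),'rect',rect)
        r=T[:3,:3]@[(u.mean()-c['cx'])/c['fx'],(v.mean()-c['cy'])/c['fy'],1]; ray.setdefault(k,[]).append((T[:3,3],r/np.linalg.norm(r)))
    P=cloud(T,d); Q=P[(abs(P[:,2]-.018)<.004)&(abs(P[:,0]-.6)<.3)&(abs(P[:,1]-.1)<.17)]
    print('board',cv2.minAreaRect((Q[:,:2]*1000).astype(np.float32)), len(Q))
for k,rs in ray.items():
    A=sum(np.eye(3)-np.outer(r,r) for _,r in rs); b=sum((np.eye(3)-np.outer(r,r))@o for o,r in rs); print('tri',k,np.linalg.solve(A,b))
E
```

```text
0 blue 813 ztop 0.12611499192261438 med [0.5821 0.0942 0.1243] rect ((582.9739379882812, 92.26884460449219), (17.722675323486328, 78.32391357421875), 12.143399238586426)
0 red 23 ztop 0.031595172730028306 med [0.5472 0.0077 0.0305] rect ((545.7898559570312, 7.803219795227051), (11.929713249206543, 5.669013023376465), 18.424816131591797)
0 orange 188 ztop 0.21183034223087172 med [0.5404 0.2411 0.2103] rect ((538.4957275390625, 239.6498260498047), (21.553565979003906, 11.64277458190918), 11.54454517364502)
board ((643.3853149414062, 147.6419677734375), (440.0242614746094, 254.8995361328125), 11.973017692565918) 13318
1 blue 761 ztop 0.12603383228429066 med [0.5831 0.0941 0.1242] rect ((583.1324462890625, 92.54920959472656), (17.579879760742188, 78.28447723388672), 11.83862018585205)
1 red 126 ztop 0.031794100289364385 med [0.5445 0.0169 0.0303] rect ((544.611572265625, 16.96445655822754), (14.82396125793457, 23.34078025817871), 11.742258071899414)
1 orange 136 ztop 0.21174347745482988 med [0.5401 0.2544 0.2102] rect ((534.8763427734375, 248.69467163085938), (27.600210189819336, 29.921056747436523), 40.42681884765625)
board ((644.9749145507812, 139.6688690185547), (439.8320007324219, 238.40420532226562), 12.132843017578125) 12373
tri blue [0.5827 0.0933 0.1192]
tri red [0.546  0.0057 0.008 ]
tri orange [0.5386 0.251  0.193 ]
```

```bash
python3 - <<'E'
from h import *
yaw=np.radians(11.95)
C=np.array([.535,.2487])
env.close(10)
env.move_ptp([*C,.235],R(yaw))
f0=env.read_state()['ft_force']
for z in(.214,.206):
    print(env.servo_line([*C,z],v=.06,f_stop=15)); s=env.read_state(); print(s['ee_pos'],s['ft_force']-f0)
print(env.servo_line([*C,.196],v=.03,f_stop=10)); s=env.read_state(); print(s['ee_pos'],s['ft_force']-f0,s['t'])
env.hold(.2); s=env.read_state(); print(s['ee_pos'],s['ft_force']-f0); snap('side','press')
E
python3 -c "
import cv2;a=cv2.imread('pics/press.png')[120:270,170:370];cv2.imwrite('pics/pressc.png',cv2.resize(a,None,fx=4,fy=4,interpolation=2))"
```

```text
False
[0.5351 0.2485 0.2139] [ 1.0094 -0.4039 -0.1009]
False
[0.5348 0.2487 0.2056] [ 0.829  -0.4746  0.2379]
False
[0.535  0.2487 0.1959] [-0.4991  0.253  -0.7582] 8.9083
[0.5351 0.2487 0.1962] [-0.2012  0.2465 -0.5496]
```

View pics/pressc.png

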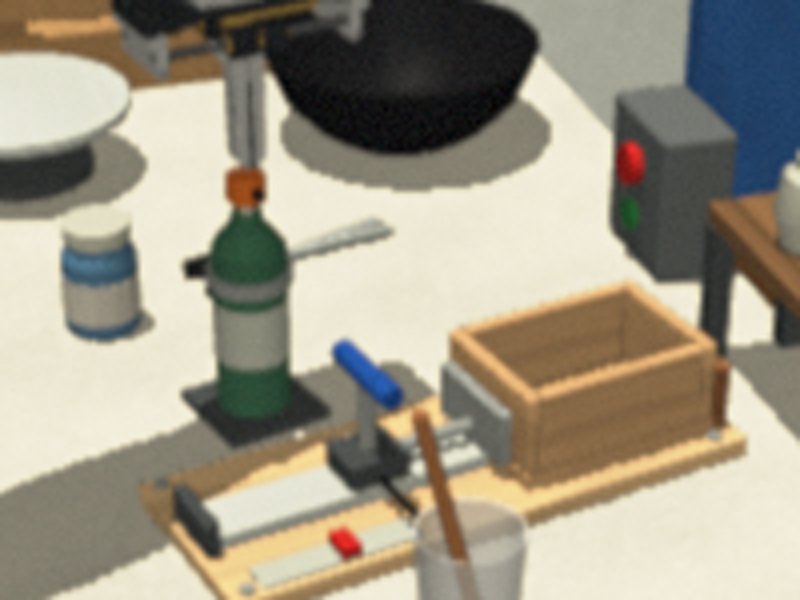

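The crop shows the finger tips ending at the cap's top edge (245,168), apparently on or behind it, and there is no contact force. I'll check the gripper and the side/scene depth.

```bash
python3 - <<'E'
from h import *
s=env.read_state(); print(s['gripper_width'],s['ee_pos'],s['ft_force'],s['tool_rot'])
snap('scene','press_s'); snap('side','press2')
for c,n0,n1 in(('side','side0','press2'),('scene','scene0','press_s')):
    m=env.camera_model(c); K=np.array([[m['fx'],0,m['cx']],[0,m['fy'],m['cy']],[0,0,1]]); Rm=cv2.Rodrigues(np.array(m['rvec']))[0]; t=np.array(m['tvec']).ravel()
    pr=cv2.projectPoints(np.array([s['ee_pos'],[.535,.2487,.21],[.535,.2487,.196]]),np.array(m['rvec']),t,K,None)[0][:,0]; print(c,'proj',pr)
    for n in(n0,n1):
        p=cv2.imread(f'pics/{n}.png'); d=np.load(f'pics/{n}.npy')
        roi=np.zeros(d.shape,bool); u,v=pr[1].astype(int); roi[v-25:v+35,u-20:u+20]=1
        h,sa,va=cv2.split(cv2.cvtColor(p,cv2.COLOR_BGR2HSV)); mk=big((h<16)&(sa>180)&(va>80)&roi); vv,uu=np.nonzero(mk&(d>0)); z=d[vv,uu]
        P=(np.c_[(uu-m['cx'])/m['fx']*z,(vv-m['cy'])/m['fy']*z,z]-t)@Rm
        print(n,len(P),'px',uu.min(),uu.max(),vv.min(),vv.max(),'P min',P.min(0),'max',P.max(0),'med',np.median(P,0), 'top rows',np.median(P[P[:,2]>np.percentile(P[:,2],80)],0))
a=cv2.imread('pics/press_s.png')[100:250,200:400];cv2.imwrite('pics/press_sc.png',cv2.resize(a,None,fx=4,fy=4,interpolation=2))
E
```

```text
0.0003391091785715717 [0.5351 0.2487 0.1962] [ 0.0781 -0.2416  0.2179] [[-0.207   0.9783  0.0002]
 [ 0.9783  0.207   0.0001]
 [ 0.0001  0.0003 -1.    ]]
side proj [[231.1393 166.5408]
 [230.9498 162.4172]
 [231.1264 166.5918]]
side0 55 px 227 234 163 170 P min [0.5202 0.227  0.1911] max [0.5428 0.2515 0.2119] med [0.5305 0.2362 0.2058] top rows [0.5316 0.2366 0.2104]
press2 56 px 227 234 163 170 P min [0.5203 0.227  0.1918] max [0.5432 0.2525 0.2121] med [0.5305 0.2364 0.2038] top rows [0.531  0.237  0.2102]
scene proj [[303.6565 138.2246]
 [303.9303 134.3094]
 [303.6355 138.2653]]
scene0 74 px 299 308 133 142 P min [0.5196 0.2296 0.1927] max [0.5513 0.2605 0.2114] med [0.5389 0.2417 0.2072] top rows [0.5358 0.2447 0.2104]
press_s 61 px 299 308 134 142 P min [0.5214 0.2303 0.1911] max [0.5514 0.2551 0.212 ] med [0.5411 0.2381 0.2069] top rows [0.5391 0.239  0.2101]
```

View pics/press_sc.png

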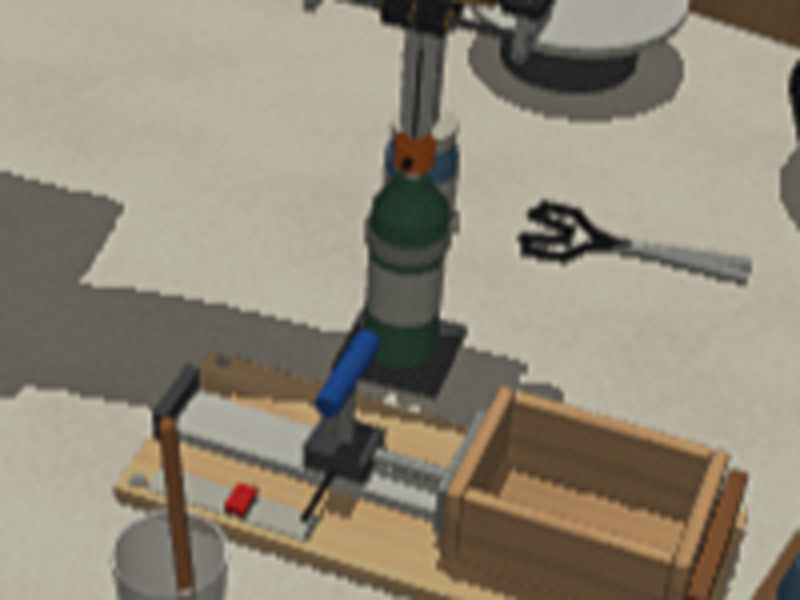

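The scene crop also shows the finger tips meeting the top of the cap at (418,135) zoomed, with the cap not lowered. I'll measure where the fingers really are.

```bash
python3 - <<'E'
from h import *
for c,n,u0,v0 in(('side','press2',231,160),('scene','press_s',304,130)):
    m=env.camera_model(c); Rm=cv2.Rodrigues(np.array(m['rvec']))[0]; t=np.array(m['tvec']).ravel(); d=np.load(f'pics/{n}.npy')
    for v in range(v0-16,v0+12,2):
        row=[]
        for u in range(u0-4,u0+5,2):
            z=d[v,u]; P=(np.array([(u-m['cx'])/m['fx']*z,(v-m['cy'])/m['fy']*z,z])-t)@Rm; row.append('(%d,%d,%d)'%tuple(P*1000))
        print(c,v,*row)
T=wpose(); snap('wrist','wp'); np.save('pics/Tp.npy',T)
E
```

```text
side 144 (524,243,273) (528,233,277) (534,234,276) (542,245,270) (549,247,269)
side 146 (524,246,266) (528,235,270) (535,239,267) (541,238,267) (549,247,262)
side 148 (523,241,261) (526,230,266) (535,243,259) (539,234,262) (547,243,257)
side 150 (524,248,252) (528,239,255) (534,237,255) (540,238,254) (547,242,252)
side 152 (525,254,242) (527,233,252) (535,242,247) (539,236,249) (547,242,245)
side 154 (524,251,238) (528,240,242) (533,236,243) (540,239,241) (545,237,241)
side 156 (524,251,231) (526,231,240) (533,239,235) (541,244,232) (547,247,230)
side 158 (523,248,226) (527,240,229) (532,235,231) (540,244,225) (545,236,229)
side 160 (619,698,-1) (627,698,-1) (533,237,223) (539,238,222) (545,237,221)
side 162 (524,256,209) (531,258,207) (534,244,213) (542,251,208) (548,253,207)
side 164 (522,248,206) (526,236,211) (532,239,209) (539,243,206) (544,236,208)
side 166 (521,243,202) (526,237,204) (531,233,205) (538,238,202) (544,235,202)
side 168 (520,242,196) (526,238,197) (531,237,197) (535,227,201) (540,223,202)
side 170 (519,239,191) (525,236,191) (530,231,193) (536,232,192) (543,236,1
[... 419 characters left out ...]
,248) (531,239,248) (535,244,247) (544,240,253) (548,243,253)
scene 126 (529,232,244) (531,240,241) (538,240,244) (544,239,247) (548,244,246)
scene 128 (528,235,236) (533,236,237) (538,239,237) (544,240,239) (549,244,239)
scene 130 (527,236,228) (534,235,231) (539,238,232) (546,238,234) (550,243,233)
scene 132 (434,394,100) (535,235,225) (540,238,225) (547,237,229) (455,412,99)
scene 134 (523,244,208) (536,234,219) (539,241,217) (537,257,207) (543,257,209)
scene 136 (528,238,207) (535,237,209) (539,242,209) (543,246,208) (547,252,206)
scene 138 (530,234,202) (539,231,207) (544,234,208) (547,240,206) (548,251,200)
scene 140 (531,233,197) (540,229,202) (544,234,201) (547,240,199) (548,251,193)
```

View pics/wp.png

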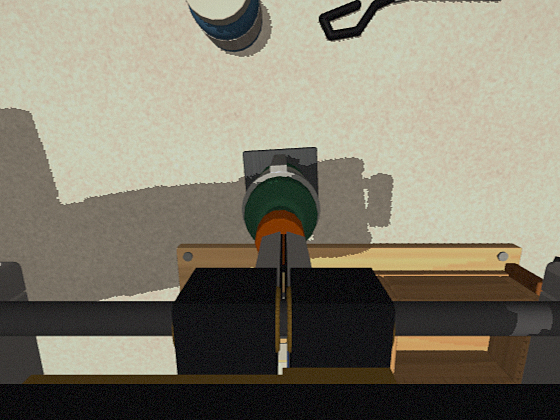

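The visible fingertips end at z about 0.217, so they sit above the stated TCP and have not reached the cap yet. I'll continue downward under force guard.

```bash
python3 - <<'E'
from h import *
C=[.535,.247]
for z in np.arange(.193,.168,-.003):
    r=env.servo_line([*C,z],v=.03,f_stop=12); s=env.read_state(); print(r,s['ee_pos'][2],s['ft_force'],s['t'])
    if r or s['ft_force'][2]>14: break
E
```

```text
False 0.19272545999707008 [-0.0319 -0.1626  0.3137] 9.575
False 0.1901124581443771 [ 0.0342  0.0433 -0.4548] 9.825
False 0.18724801743301078 [-0.2345 -0.3766  6.0776] 10.075
False 0.18449897137529747 [-1.1226 -0.493   7.7678] 10.325
False 0.1819293320016465 [-1.2723 -0.16   10.6731] 10.575
False 0.18168227846484106 [-9.3711 -4.0513 30.6397] 10.825
```

The cap touched at TCP z 0.1895 and bottomed at 0.1817, with a 30 N end stop. That is the full 8 mm. I'll release it and go to the handle, and I'll grip with the TCP a bit lower because the tips sit about 20 mm behind it.

```bash
python3 - <<'E'
from h import *
yaw=np.radians(11.95); H=[.583,.0925]
env.servo_line([.535,.247,.25],v=.15); s=env.read_state(); print(s['ee_pos'],s['ft_force'])
env.let_go()
env.move_ptp([*H,.2],R(yaw))
print(env.servo_line([*H,.085],v=.1,f_stop=10)); s=env.read_state(); print(s['ee_pos'],s['ft_force'],s['gripper_width'],s['t'])
snap('side','g0'); snap('scene','g0s')
a=cv2.imread('pics/g0.png')[150:270,190:350];b=cv2.imread('pics/g0s.png')[120:240,220:380]
cv2.imwrite('pics/g0c.png',cv2.resize(np.vstack([a,b]),None,fx=2.5,fy=2.5,interpolation=2))
E
```

```text
[0.5347 0.2469 0.2486] [ 0.8801  0.0768 -0.6722]
False
[0.5834 0.0925 0.0857] [0.8594 0.1542 0.8077] 0.09404386092284865 14.925
```

View pics/g0c.png

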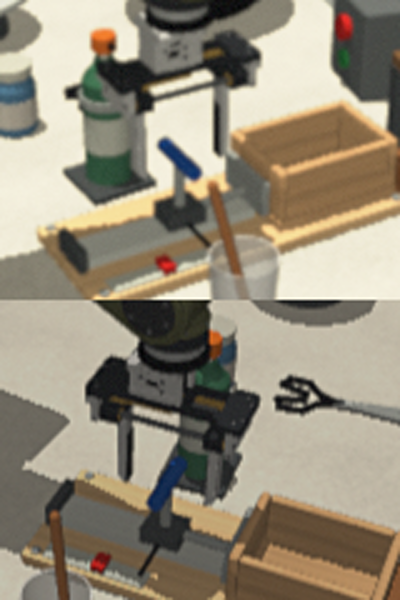

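The crop shows the open fingertips straddling the bar: tips at (135,180) and (222,155) around the bar at (180,158). They are only about 10 mm below its centre. I'll go 15 mm lower and close.

```bash
python3 - <<'E'
from h import *
yaw=np.radians(11.95); H=np.array([.583,.0925]); xh=np.array([np.cos(yaw),np.sin(yaw)])
print(env.servo_line([*H,.07],v=.05,f_stop=10))
env.close(45); env.hold(.2); s=env.read_state(); print(s['ee_pos'],s['ft_force'],s['gripper_width'],s['grip_force'],s['t'])
if .015<s['gripper_width']<.024:
    p=s['ee_pos']-np.r_[.0532*xh,0]
    print(env.servo_line(p,v=.04)); env.hold(.3); s=env.read_state(); print(s['ee_pos'],p,s['ft_force'],s['gripper_width'],s['grip_force'],s['t'])
    snap('side','e0'); snap('scene','e0s'); np.save('pics/Te.npy',wpose()); snap('wrist','ew')
    for c in('side','scene','wrist'):
        for l in('handle','pointer','mark'): print(c,l,[(np.round(x['position'],4),round(x['confidence'],2)) for x in env.landmark_of(c,l)[:2]])
    a=cv2.imread('pics/e0.png')[200:275,210:310];b=cv2.imread('pics/e0s.png')[180:255,230:330]
    cv2.imwrite('pics/ec.png',cv2.resize(np.vstack([a,b]),None,fx=4,fy=4,interpolation=2))
E
```

```text
False
[0.5821 0.0923 0.0699] [-6.9928 -2.1795  4.3815] 0.01902192761923635 45.00145196914673 16.825
False
[0.5312 0.0815 0.0699] [0.53   0.0813 0.0699] [ 9.8987  1.9764 -7.4865] 0.018814638006956277 44.99761998653412 18.625
side handle [(array([0.5321, 0.0829, 0.1161]), 0.96), (array([0.5388, 0.0192, 0.018 ]), 0.35)]
side pointer [(array([0.5422, 0.0192, 0.0363]), 0.58)]
side mark [(array([0.5426, 0.0183, 0.0166]), 0.53), (array([0.5318, 0.0847, 0.1169]), 0.42)]
scene handle [(array([0.5315, 0.0832, 0.1184]), 0.77)]
scene pointer [(array([0.5454, 0.0144, 0.0364]), 0.8)]
scene mark []
wrist handle []
wrist pointer []
wrist mark [(array([ 0.576 ,  0.0925, -0.0012]), 0.39)]
```

View pics/ec.png

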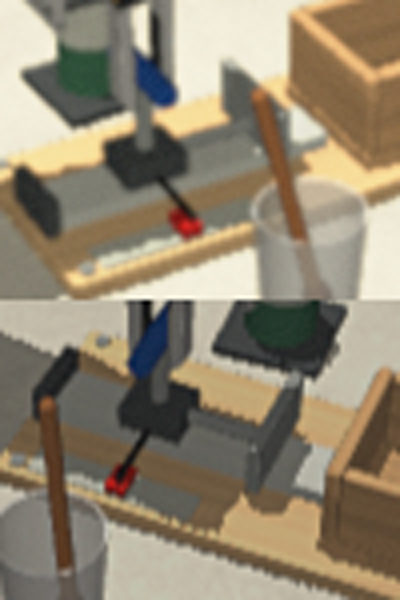

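The crop shows the pointer tip on the red block in both views: (193,215) at the top and (122,470) at the bottom. The slide has travelled about 52 mm. I'll refine the mark's x by comparing silhouette centroids in the earlier images.

```bash
python3 - <<'E'
from h import *
from scipy.optimize import least_squares
yaw=np.radians(11.95); X=np.array([np.cos(yaw),np.sin(yaw),0]);Y=np.array([-X[1],X[0],0]);Z=np.array([0,0,1.])
def cam(c,T=None):
    m=env.camera_model(c); K=np.array([[m['fx'],0,m['cx']],[0,m['fy'],m['cy']],[0,0,1]])
    if T is not None: Ti=np.linalg.inv(T); return K,Ti[:3,:3],Ti[:3,3]
    return K,cv2.Rodrigues(np.array(m['rvec']))[0],np.array(m['tvec']).ravel()
def cen(P,cm):
    K,Rm,t=cm; q=(P@Rm.T+t)@K.T; q=q[:,:2]/q[:,2:]
    h=cv2.convexHull(q.astype(np.float32)); M=cv2.moments(h); return np.array([M['m10'],M['m01']])/M['m00']
block=np.array([a*X*.008+b*Y*.013+c*Z for a in(-1,1) for b in(-1,1) for c in(.020,.030)])
th=np.linspace(0,6.28,24); bar=np.array([.01*np.cos(a)*X+.01*np.sin(a)*Z+b*Y*.04+.115*Z for a in th for b in(-1,1)])
for n,cm,roi in(('w0',cam('wrist',np.load('pics/T0.npy')),None),('w1',cam('wrist',np.load('pics/T1.npy')),None),('side0',cam('side'),None),('scene0',cam('scene'),None)):
    p=cv2.imread(f'pics/{n}.png'); out={}
    h,s,v=[x.astype(int) for x in cv2.split(cv2.cvtColor(p,cv2.COLOR_BGR2HSV))]
    for k,mod,g in(('blue',bar,[.583,.0925,0]),('red',block,[.5446,.017,0])):
        c0=cen(mod+g,cm).astype(int); r=np.zeros(h.shape,bool); r[c0[1]-40:c0[1]+40,c0[0]-25:c0[0]+25]=1
        m=big(r&((((h>100)&(h<130)&(s>130)&(v>40)) if k=='blue' else (((h<6)|(h>172))&(s>150)&(v>70)))))
        vv,uu=np.nonzero(m); ob=np.array([uu.mean(),vv.mean()])
        sol=least_squares(lambda q:cen(mod+[q[0],q[1],0],cm)-ob,g[:2],diff_step=1e-3).x; out[k]=sol; print(n,k,m.sum(),sol)
    d=out['blue']-out['red']; print(n,'travel',d@X[:2],'lat',d@Y[:2])
E
```

```text
w0 blue 903 [0.583  0.0921]
w0 red 143 [0.544  0.0154]
w0 travel 0.05403965284282638 lat 0.06693889939546786
w1 blue 845 [0.5828 0.0925]
w1 red 143 [0.5445 0.015 ]
w1 travel 0.05350917247093846 lat 0.06789050288832234
side0 blue 88 [0.583  0.0906]
side0 red 32 [0.5446 0.0145]
side0 travel 0.05341061884052963 lat 0.06649482840454286
scene0 blue 142 [0.5817 0.096 ]
scene0 red 40 [0.5425 0.0169]
scene0 travel 0.054700635912531485 lat 0.0693490693583173
```

All four views agree on about 53.8 mm of travel. I'll trim the last 1.8 mm and hand in if the result holds.

```bash
python3 - <<'E'
from h import *
yaw=np.radians(11.95); xh=np.array([np.cos(yaw),np.sin(yaw)])
g=np.array([.5821,.0923])
p=np.array([.53,.0813])-.0018*xh
env.servo_line([*p,.0699],v=.02); env.hold(.3)
s=env.read_state(); tr=(g-s['ee_pos'][:2])@xh; print('travel',tr,s['ft_force'],s['gripper_width'],s['grip_force'])
if abs(tr-.0538)>.0008:
    p=p-(.0538-tr)*xh; env.servo_line([*p,.0699],v=.02); env.hold(.3); s=env.read_state(); print((g-s['ee_pos'][:2])@xh)
snap('side','f0');snap('scene','f0s')
for c in('side','scene'):
    for l in('handle','pointer','mark','mould','beaker'): print(c,l,[(np.round(x['position'],4),round(x['confidence'],2)) for x in env.landmark_of(c,l)[:1]])
print(env.read_state()['t'])
a=cv2.imread('pics/f0.png')[200:275,210:310];b=cv2.imread('pics/f0s.png')[180:255,230:330]
cv2.imwrite('pics/fc.png',cv2.resize(np.vstack([a,b]),None,fx=4,fy=4,interpolation=2))
E
```

```text
travel 0.05383346349596517 [10.4185  2.3934 -5.9567] 0.01895641358202352 44.99762713909149
side handle [(array([0.5312, 0.0876, 0.1128]), 0.82)]
side pointer [(array([0.5413, 0.0184, 0.0379]), 0.89)]
side mark [(array([0.5406, 0.0175, 0.018 ]), 0.57)]
side mould [(array([0.76  , 0.1225, 0.0177]), 0.76)]
side beaker [(array([ 0.5899, -0.1152, -0.0031]), 0.72)]
scene handle [(array([0.53  , 0.0807, 0.1205]), 0.81)]
scene pointer [(array([0.5439, 0.015 , 0.0368]), 0.83)]
scene mark [(array([0.5395, 0.0178, 0.0203]), 0.41)]
scene mould [(array([0.7643, 0.1243, 0.0197]), 0.92)]
scene beaker [(array([ 0.5906, -0.1179,  0.0015]), 0.96)]
20.375
```

View pics/fc.png

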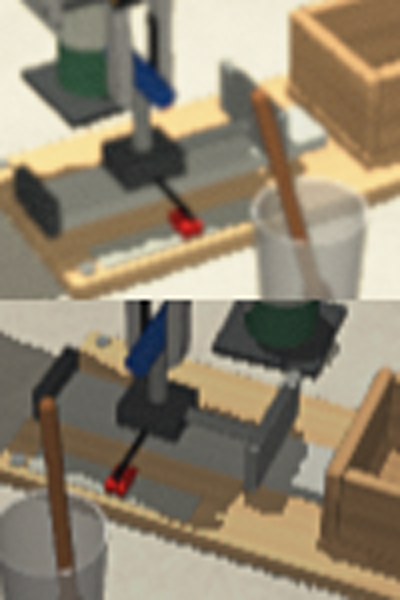

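The pointer stands over the middle of the red block, at (190,215) in the top view and (120,472) in the bottom. The grip is steady and the mould and beaker have not moved.

```bash
python3 -c "
from station import env
print(env.finish_job())"
```

```text
the job is handed in; nothing more can be done
None
```

I pressed the spray cap to its end stop and released it, then pulled the T-handle about 53.8 mm so the pointer stands over the red mark; the gripper still holds it, and I handed the job in at about 20 s.

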